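# Wind the cold-frame sash shut with its loose crank

### The arm

A 6-joint arm with a two-finger parallel gripper is mounted at the origin on the work surface. World frame = base frame: x ahead of the robot, y to its left, z up, the work surface at z = 0. Lengths are in mm, angles in degrees, forces in N, time in s.
With the tool pointing down it reaches from about 350 to 850 mm from the base axis. Payload 8.1 kg.
Tool frame: the origin (TCP) lies between the finger pads; the fingertips stand 14 mm ahead of it and the grasp point (between the pads) lies 5 mm behind it; z points along the fingers, x is the direction in which the jaws open and shut, and the axes are right-handed (so a half turn about z gives the same grasp; the last joint's range is limited). The gripper opens to 85 mm and grips with 20 to 120 N. Pads are 22 mm wide; open, the fingers measure 114 mm over their backs; the gripper's body (76 mm by 85 mm) begins 54 mm behind the grasp point. The pads swing forward as they close: fully open they stand 13 mm farther back than shut.
Start: joints at [58.19, 7.471, 85.268, -0, 87.261, -4.893], TCP at [271.605, 535.01, 245.292] pointing down, gripper open.
Joint ranges: [-169.43, 169.43], [-51.17, 129.36], [1.28, 143.12], [-76.62, 256.62], [0, 156.53], [-152.29, 152.29]. Speed limits (degrees/s): [136.94, 136.94, 159.86, 180, 180, 180].

### API

Orientations are given as [roll, pitch, yaw] about the fixed x, y, z axes, in that order (R = Rz(yaw) Ry(pitch) Rx(roll)).
In Python, from bench import r, vision, job gives the robot as it stands.
- The arm moves only by the tool send_rows, never from a script. Its arguments are lists of equal length, an entry for each row: "dp": the shift along the world's x, y, z in mm, a list of three; "rot": the turn, a rotation vector about the world's x, y, z in rad, a list of three. In form: {"dp": [[tx, ty, tz], ...], "rot": [[wx, wy, wz], ...]}. A call has 1 to 5 rows; each row is the pose to reach, as a shift and turn from the pose commanded when the call began; what a row does not reach only later rows make up. A row lasts 1/8 s, in which the tool goes at most 62.5 mm and 10.7 degrees, less where a joint would pass 70% of its speed; a pose out of reach is approached as far as the arm can. A call with a gripper value outside its range is refused whole. "jaw" is the finger opening in mm, from 0 to 85.4, set as the call begins (left out, the last holds). The fingers move at their own pace and stop on an object; "force" is the grip in N (left out, the last holds). Time passes only in rows, so rows that repeat a pose let the fingers close. It gives the time, the measured TCP pose, the force and the opening at its end, in the units of the state.
- r.sense(): the state, without advancing time (a new reading comes with each control period).
- vision.snapshot(name): name is "side" or "top"; returns a dict with "pixels" (420x560x3 uint8, red, green, blue), "depth" (420x560 float32, mm along the optical axis (not along the pixel's ray), 0 where there is no reading), "intrinsics" (3x3 intrinsics, pixels), "k1" (the pictures are not rectified: a ray, as slopes to the right and down, at radius r is drawn at 1 + k1 r^2 times it, then the intrinsics apply), "world_from_camera" (4x4, takes a point from camera to world coordinates). Camera axes: x right, y down, z forward; pixel columns grow to the right and rows downward; lengths in mm; the calibration is good to about 2 mm. A picture is of the moment at which its call begins.
- job.hand_in(): hands the job in, once; it reports no verdict.
The state is a dict: "time": time; "joint_pos": joint angles; "qd": joint speeds; "joint_efforts": joint torques, N m; "tool_pos": TCP position; "tcp_rot": TCP orientation; "ft_force": force on the tool from outside, world axes, zero at the start; "wrist_torque": the same for the moment, N m; "finger_gap": finger opening in mm.
Only numpy, scipy, OpenCV 4.12 (cv2) and the standard library are available. Lean on these libraries where they do the work, as an engineer would, in place of code of your own. Each camera call takes 0.05 s, during which the arm holds its last target.

### The job

Fit the loose crank fully home on the square shaft of the winder, turn it clockwise (seen from above) until the cold-frame sash is fully shut and the winder comes up firm, without forcing it. Then lift the crank straight off and lay it back down flat on the slate tile, without pushing on the frame or its sash and without disturbing the bell jar, blue pot or hand fork.

Things in the scene. Friction and masses are not known exactly. Their poses are not given: they have to be found in the camera images.
- winder: Fixed grey gearbox 76 mm square, 60 mm high, on a 100 mm square foot, carrying the square shaft. Origin on the bench on the shaft's axis; -y points to the cold frame. The shaft turns clockwise (from above) to shut the sash, against a steady friction of about 0.25 N m (3.6 N at the crank's handle), and stays where it is left.
- seat (a point): On the shaft's axis, centre of the flat top of the steel collar (36 mm across, 10 mm high) on the gearbox, 70 mm above the bench; z up. The crank's hub rests here when fully home. Shutting takes roughly 1.2 to 2.0 rad of shaft turn and ends at a firm stop: an extra load of 5 to 8 N at the handle is firm enough, 20 N is forcing it.
- shaft_top (a point): Tip of the shaft on its axis, 31 mm above seat. The steel shaft is 18 mm square for 26 mm (top edges chamfered, 1 mm in by 2 mm down), then a round pilot 17 mm across, 5 mm high, tapering to 12 mm. The square's angle about the vertical is unknown, different in every start, NOT shown by this point's axes: find the alignment by feel or sight.
- crank_hub (a point): Centre of the loose crank's hub, half-way up it: a steel block 32 mm square, 50 mm high. z up; +x points along the arm, a flat bar 16 mm wide, 8 mm thick, flush with the hub's underside and reaching 81 mm from the hub's axis. Mass about 0.25 kg. Starts lying flat on the slate tile, socket down. Fully home it is 25 mm above seat.
- crank_socket (a point): Centre of the hub's underside, the mouth of a 20 mm square socket 34 mm deep, its sides parallel to the hub's: 1 mm play each side on the shaft, fits in any of four quarter turns. Over the shaft but not in line with the square, the hub stops on the square's corners, 24 to 26 mm above seat; turned into line, it drops.
- crank_handle (a point): Centre of the crank's upright round wooden handle, 18 mm across and 50 mm high, 70 mm out along the arm from the hub's axis; it does not spin. Its foot is 8 mm above the hub's underside and its top 58 mm.
- tile: Fixed slate tile, 220 x 220 x 8 mm, lying on the bench. Origin at the centre of its underside, z up.
- sash (a joint): Opening angle of the cold frame's glazed sash, rad: 0 is fully shut, starts about 0.26 to 0.45 open. It is geared to the winder's shaft: about 0.22 rad of sash per rad of shaft. At the stop it may read slightly below 0.
- sash_edge (a point): Middle of the sash's free edge; 91 mm above the bench when shut, higher when open.
- frame: The fixed wooden cold frame with its sash, 280 mm by 260 mm and 85 mm high (97 mm with the sash shut). Origin on the bench at the foot of the winder's shaft axis: the frame occupies y from -150 to -410 mm and x from -140 to 140 mm in these axes. The sash is hinged along the side nearest the winder and its far edge rises.
- bell_jar: Clear glass bell jar, 110 mm across and 178 mm high, standing. Origin at the centre of its underside. Leave alone.
- blue_pot: Blue plastic flower pot, 80 mm across and 65 mm high, standing open side up. Origin at the centre of its underside. Leave alone.
- garden_fork: Hand fork 260 mm long with polished steel tines lying on the bench, 20 mm thick at the handle. Origin on the bench near the middle of its length, x towards the tines. Leave alone.

How it is judged (in metres and radians):
On the way, in this order (a step that is already met when the one before it is completed fails the run):
1. the crank is fully home on the shaft (horizontal distance between crank_hub and seat below 0.004 m and z of crank_hub in the frame of seat below 0.028 m and angle between crank_hub's own z axis and vertical below 0.1 rad), for 0.2 s.
2. the sash is wound fully shut with the crank still on the shaft (value of joint sash below 0.005 rad and horizontal distance between crank_hub and seat below 0.005 m and z of crank_hub in the frame of seat below 0.037 m), for 0.1 s.
At the end, for the whole second after the job is handed in: The sash is shut (within 0.02 rad) and the crank is off the winder, at rest, flat and socket down on the slate tile, its hub within 105 mm of the tile's centre (value of joint sash below 0.02 rad and horizontal distance between crank_hub and tile below 0.105 m and z of crank_hub in the frame of tile between 0.029 and 0.037 m and angle between crank_hub's own z axis and vertical below 0.1 rad and linear speed of crank below 0.02 m/s); the robot touches nothing.
It fails at once if the crank was forced on the winder (contact forces summing to over 220 N, as roughly 20 N at the handle against the stop gives) (contact force between crank and winder above 220 N).
It fails at once if the robot pushed on the cold frame or its sash (over 2 N) (contact force between any of the arm, the fingers and frame above 2 N).
It fails at once if the bell jar, blue pot or hand fork was moved more than 20 mm (distance of any of bell_jar, blue_pot, garden_fork from where it was at the start of the episode above 0.02 m).
It also fails if it takes over 72 s, if anything falls off the work surface, if the arm or the gripper's body presses on something with over 40 N, if the wrist force passes 120 N, or if a joint passes its speed limit or range.

## Working session

There is one attempt and no reset: what is moved stays moved. The work goes in short steps, Python scripts to look and compute and a tool call to move; the robot and the scene stay as the last step left them, time stands still between calls to the robot, and variables do not carry over. Pictures are saved under pics/ and viewed, and the job is handed in when it is done.

Besides the shell and the picture viewer there is one more tool, called after ">>>" as name(argument=value, ...), one argument or row to a line, values as JSON. send_rows: Moves the arm, as the interface text tells. Its arguments: {"type":"object","properties":{"dp":{"type":"array"},"rot":{"type":"array"},"jaw":{"type":"number"},"force":{"type":"number"}},"required":["dp","rot"]}

```bash
mkdir -p pics; ls; python3 - <<'E'
from bench import r, vision, job
import cv2, numpy as np
print(r.sense())
for n in ("side","top"):
    s=vision.snapshot(n); cv2.imwrite(f"pics/{n}0.png",s["pixels"][:,:,::-1]); np.savez(f"{n}0.npz",**s)
    print(n,s["intrinsics"],s["k1"],s["world_from_camera"])
E
```

```text
pics
{'time': 0.0, 'joint_pos': array([ 5.81932638e+01,  7.51640318e+00,  8.53286800e+01, -7.80682810e-05,
        8.72591792e+01, -4.89331180e+00]), 'qd': array([ 0.12139603, -0.04129088, -0.04742253, -0.01279434,  0.0019295 ,
        0.0862877 ]), 'joint_efforts': array([ 1.67509279e-03, -5.69404328e+01, -5.00544691e+01, -1.93723071e-05,
        1.48972141e-02, -4.66480606e-05]), 'tool_pos': array([271.30152598, 534.59224589, 244.23662274]), 'tcp_rot': array([-1.79991184e+02,  1.03889077e-01,  6.30865874e+01]), 'ft_force': array([ 0.14487194,  0.12688218, -0.1330125 ]), 'wrist_torque': array([-0.01965464, -0.06812537, -0.01232282]), 'finger_gap': 85.46545054044631}
side [[382.35835576   0.         275.30427298]
 [  0.         382.35835576 208.83356953]
 [  0.           0.           1.        ]] -0.05286144121140074 [[ 8.73590183e-01 -2.87204316e-01  3.92878955e-01  1.56916462e+02]
 [-4.86334415e-01 -4.85573785e-01  7.26427516e-01 -8.61795555e+02]
 [-1.78613966e-02 -8.25670503e-01 -5.63869835e-01  7.21483592e+02]
 [ 0.00000000e+00  0.00000000e+00  0.00000000e+00  1.00000000e+00]]
top [[435.32182308   0.         283.22196506]
 [  0.         435.32182308 209.99733681]
 [  0.           0.           1.        ]] -0.06715738674709637 [[ 2.25628933e-02 -9.98103802e-01  5.72688132e-02  5.26201321e+02]
 [-9.99739088e-01 -2.27296629e-02 -2.26225338e-03 -3.55801186e+01]
 [ 3.55966451e-03 -5.72028281e-02 -9.98356232e-01  1.33274785e+03]
 [ 0.00000000e+00  0.00000000e+00  0.00000000e+00  1.00000000e+00]]
```

View pics/side0.png

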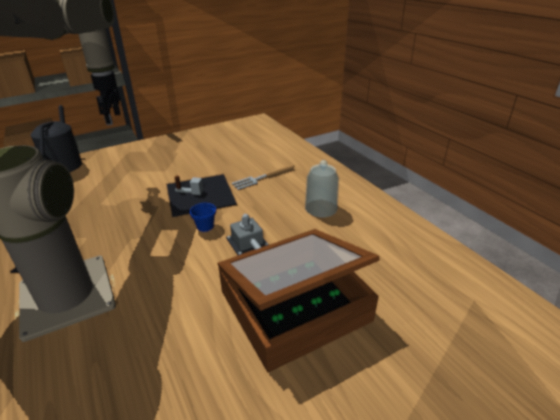

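View pics/top0.png

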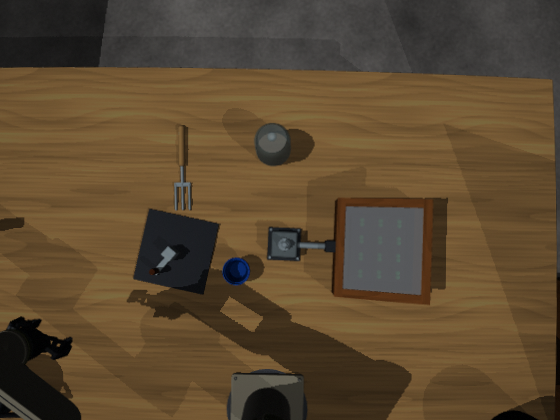

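The side view shows the crank on the tile near (190,185), pot (204,217), winder (247,235) and frame. In the top view the crank hub is near (168,253) with its handle at (154,270), and the winder is at (285,243). Next I'll zoom in.

```bash
cat > h.py <<'E'
import numpy as np, cv2
def load(n):
    return dict(np.load(n+".npz"))
def ray(s,u,v):
    K=s["intrinsics"];k=float(s["k1"])
    p=cv2.undistortPoints(np.array([[[u,v]]],float),K,np.array([k,0,0,0,0.]))[0,0]
    T=s["world_from_camera"]; d=T[:3,:3]@np.array([p[0],p[1],1.]); return T[:3,3],d
def onz(s,u,v,z):
    o,d=ray(s,u,v); return o+d*(z-o[2])/d[2]
def dep(s,u,v):
    o,d=ray(s,u,v); return o+d*s["depth"][int(round(v)),int(round(u))]
def tri(sa,a,sb,b):
    o1,d1=ray(sa,*a);o2,d2=ray(sb,*b)
    A=np.stack([d1,-d2],1);t=np.linalg.lstsq(A,o2-o1,rcond=None)[0]
    p=o1+d1*t[0];q=o2+d2*t[1];return (p+q)/2,np.linalg.norm(p-q)
def crop(s,u0,v0,w,h,k,name):
    im=np.ascontiguousarray(s["pixels"][v0:v0+h,u0:u0+w,::-1]);im=cv2.resize(im,None,fx=k,fy=k,interpolation=cv2.INTER_CUBIC)
    cv2.imwrite(name,im)
E
python3 - <<'E'
from h import *
t=load("top0");s=load("side0")
a=np.array
crop(t,125,200,200,100,4,"pics/t_a.png");crop(s,150,160,150,110,5,"pics/s_a.png")
E
```

```text
(no output)
```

View pics/t_a.png

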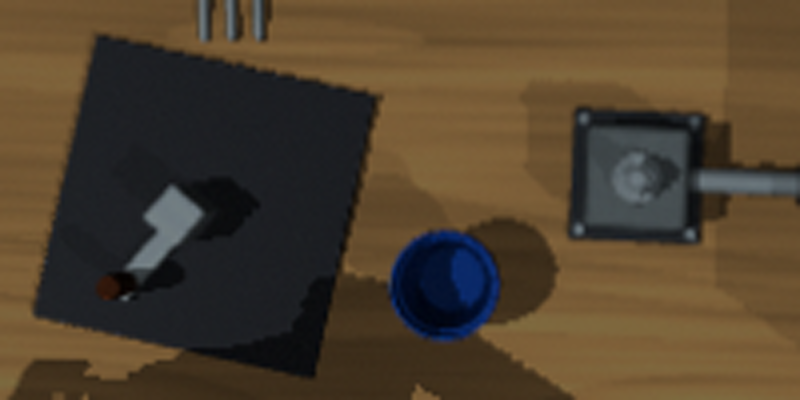

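View pics/s_a.png

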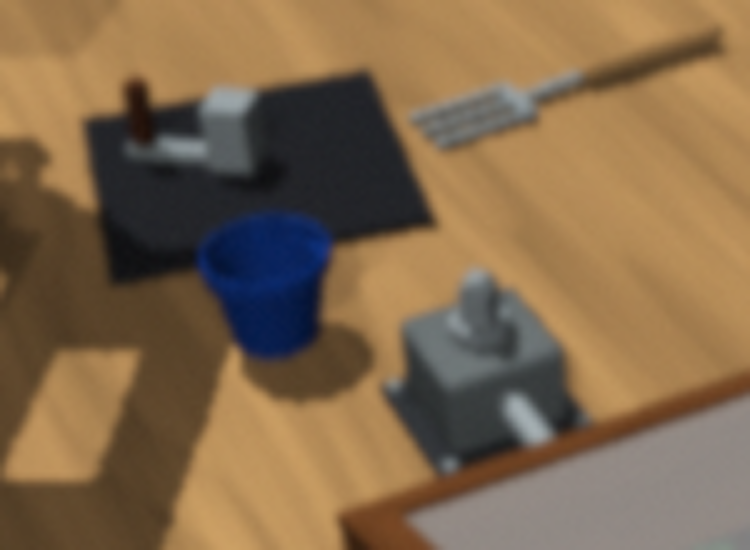

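```bash
python3 - <<'E'
from h import *
t=load("top0");s=load("side0")
# hub top corners in t_a (zoomed coords, pixel = c/4+offset-ish)
def T(x,y): return (x+.5)/4-.5+125,(y+.5)/4-.5+200
def S(x,y): return (x+.5)/5-.5+150,(y+.5)/5-.5+160
np.set_printoptions(precision=1,suppress=True)
hub_t=T(176,213); hub_s=S(231,98)
print("hub top tri",tri(t,hub_t,s,hub_s),"onz58",onz(t,*hub_t,58),onz(s,*hub_s,58), "dep",dep(t,*hub_t),dep(s,*hub_s))
ht=T(109,287);hs=S(134,85)
print("handle top",tri(t,ht,s,hs),onz(t,*ht,66),onz(s,*hs,66),dep(t,*ht))
st=T(638,178);ss=S(477,280)
print("shaft tip",tri(t,st,s,ss),onz(t,*st,101),onz(s,*ss,101),dep(t,*st))
# foot corners bolts
print("foot corners",[onz(t,*T(*c),8)[:2] for c in((575,108),(706,115),(699,243),(569,236))])
print("box top",[onz(t,*T(*c),60)[:2] for c in((585,125),(690,128),(686,228),(585,226))])
print("tile",[onz(t,*T(*c),8)[:2] for c in((97,35),(380,97),(315,378),(34,316))])
p=T(445,285);print("pot",onz(t,*p,65),dep(t,*p))
for c in ((182,125),(182,165),(182,208),(272,144)): print(c,dep(t,*c))
for n,img in(("top",t),("side",s)):
  pass
# local depth of winder region & frame edge
for c in ((336,200),(334,245),(334,300)): print("frame",onz(t,*c,85))
E
```

```text
hub top tri (array([467. , 293.5,  59.8]), np.float64(2.0621846687717813)) onz58 [465.9 294.3  58. ] [468.7 296.1  58. ] dep [466.2 292.8  63.8] [469.5 299.   56.3]
handle top (array([411.9, 340. ,  63.8]), np.float64(1.7432998492142018)) [411.3 339.6  66. ] [411.9 335.5  66. ] [411.4 339.3  67.2]
shaft tip (array([500.9, -43.4,  97.3]), np.float64(1.2038940269041318)) [500.5 -43.1 101. ] [499.4 -48.5 101. ] [500.5 -43.1 104. ]
foot corners [array([550.5,   5.4]), array([547.5, -94.3]), array([450.4, -91. ]), array([453.5,   7.6])]
box top [array([537.3,  -3.8]), array([536.9, -80.5]), array([464. , -79.1]), array([463.8,  -5.5])]
tile [array([597.8, 373.2]), array([555.5, 154.1]), array([341.7, 197.3]), array([382.4, 413.9])]
pot [419.1  94.8  65. ] [413.9 101.    4. ]
(182, 125) [856.3 278.6  18.2]
(182, 165) [731.6 272.8  21.6]
(182, 208) [601.4 271.5   5.8]
(272, 144) [776.1  -3.2 145. ]
frame [ 630.1 -189.7   85. ]
frame [ 500.7 -186.    85. ]
frame [ 344.3 -188.8   85. ]
```

>>> send_rows(
  dp=[
    [40,-48,-10],
    [80,-96,-20],
    [120,-145,-35],
    [160,-195,-60],
    [195,-241,-95],
  ],
  rot=[
    [0,0,-0.05],
    [0,0,-0.1],
    [0,0,-0.15],
    [0,0,-0.2],
    [0,0,-0.229],
  ],
  jaw=85,
)

```text
time: 0.72
tool_pos: [460.1, 303.0, 157.8]
tcp_rot: [180.0, -0.1, 49.9]
ft_force: [0.5, 0.5, 0.4]
finger_gap: 85.0
```

>>> send_rows(
  dp=[
    [0,0,-10],
    [0,0,-20],
    [0,0,-20],
    [0,0,-20],
  ],
  rot=[
    [0,0,0],
    [0,0,0],
    [0,0,0],
    [0,0,0],
  ],
)

```text
time: 1.23
tool_pos: [458.3, 305.8, 138.7]
tcp_rot: [180.0, -0.1, 50.1]
ft_force: [0.2, -0.2, -0.8]
finger_gap: 85.0
```

>>> send_rows(
  dp=[
    [4,-6,-10],
    [8,-12,-20],
    [8,-12,-30],
    [8,-12,-30],
  ],
  rot=[
    [0,0,0],
    [0,0,0],
    [0,0,0],
    [0,0,0],
  ],
)

```text
time: 1.72
tool_pos: [465.7, 291.8, 106.2]
tcp_rot: [-179.9, 0.1, 49.9]
ft_force: [-0.1, -0.5, -0.7]
finger_gap: 85.2
```

```bash
python3 - <<'E'
from bench import r, vision
from h import *
x=r.sense();print(x["tool_pos"],x["joint_pos"],x["ft_force"])
for n in ("side","top"):
    s=vision.snapshot(n); np.savez(f"{n}1.npz",**s)
    if n=="top": crop(s,110,200,120,110,5,"pics/t1.png")
    else: crop(s,150,100,110,110,5,"pics/s1.png")
E
```

```text
[465.71472011 291.81041962 106.20812028] [ 2.67227423e+01  6.24607423e+00  1.01574135e+02  4.01374585e-03
  7.23369563e+01 -2.32089820e+01] [-0.13626714 -0.46711358 -0.66697276]
```

View pics/s1.png

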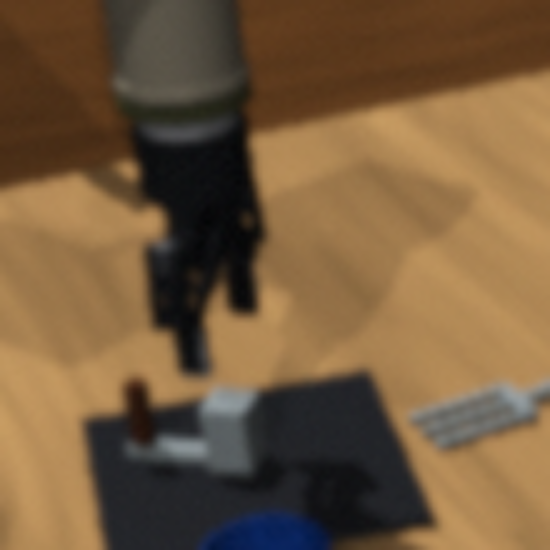

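View pics/t1.png

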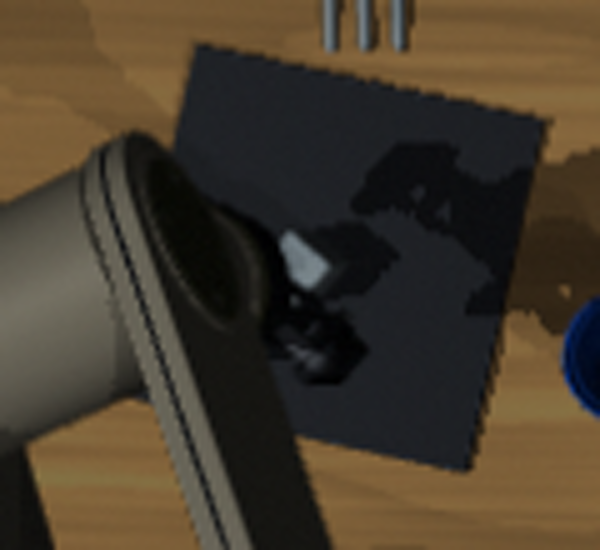

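```bash
cat >> h.py <<'E'
def proj(s,P):
    T=np.linalg.inv(s["world_from_camera"]);p=T[:3,:3]@np.array(P,float)+T[:3,3]
    x,y=p[0]/p[2],p[1]/p[2];f=1+float(s["k1"])*(x*x+y*y);K=s["intrinsics"]
    return K[0,0]*x*f+K[0,2],K[1,1]*y*f+K[1,2]
E
python3 - <<'E'
from h import *
t=load("top1");s=load("side1")
c,sn=np.cos(np.radians(50)),np.sin(np.radians(50))
for nm,P in (("tcp",(465.7,291.8,106)),("f+",(465.7+50*c,291.8+50*sn,106)),("f-",(465.7-50*c,291.8-50*sn,106)),("hub",(466.5,294,58))):
    a=proj(t,P);b=proj(s,P);print(nm,(a[0]-110)*5,(a[1]-200)*5,"side",(b[0]-150)*5,(b[1]-100)*5)
print(dep(t,176,272))
E
```

```text
tcp 275.58639958290655 268.30119611511634 side 217.5846667626368 338.95789980813134
f+ 210.48028945244 209.50901395700853 side 243.2072836335466 305.7191036752631
f- 341.1112791973912 327.3017885870925 side 190.35380407055328 374.3245362598381
hub 293.70741647723406 263.3558125517379 side 226.98678772123145 398.0653887940225
[423.67293002 236.38254923 200.97917442]
```

>>> send_rows(
  dp=[
    [0.5,1,-15],
    [0.8,2,-30],
    [0.8,2,-45],
    [0.8,2,-60],
    [0.8,2,-68],
  ],
  rot=[
    [0,0,0],
    [0,0,0],
    [0,0,0],
    [0,0,0],
    [0,0,0],
  ],
)

```text
time: 2.45
tool_pos: [466.6, 294.1, 38.2]
tcp_rot: [-180.0, 0.1, 50.0]
ft_force: [0.3, -0.5, 0.2]
finger_gap: 85.2
```

>>> send_rows(
  dp=[
    [0,0,0],
    [0,0,0],
  ],
  rot=[
    [0,0,0],
    [0,0,0],
  ],
)

```text
time: 2.7
tool_pos: [467.8, 294.7, 40.4]
tcp_rot: [180.0, -0.0, 50.0]
ft_force: [0.2, 0.6, 0.6]
finger_gap: 85.3
```

>>> send_rows(
  dp=[
    [0,0,0],
    [0,0,0],
    [0,0,0],
    [0,0,0],
    [0,0,0],
  ],
  rot=[
    [0,0,0],
    [0,0,0],
    [0,0,0],
    [0,0,0],
    [0,0,0],
  ],
  jaw=0,
  force=60,
)

```text
time: 3.32
tool_pos: [467.9, 294.7, 40.4]
tcp_rot: [180.0, -0.1, 50.0]
ft_force: [0.2, 0.1, 4.5]
finger_gap: 31.3
```

>>> send_rows(
  dp=[
    [0,0,0],
    [0,0,0],
    [0,0,0],
  ],
  rot=[
    [0,0,0],
    [0,0,0],
    [0,0,0],
  ],
)

```text
time: 3.7
tool_pos: [467.9, 294.7, 40.4]
tcp_rot: [180.0, -0.1, 50.0]
ft_force: [0.7, 0.1, 6.6]
finger_gap: 31.2
```

```bash
python3 - <<'E'
from bench import r, vision
from h import *
for i in range(3):
    x=r.sense();print(x["time"],x["tool_pos"],x["tcp_rot"],x["ft_force"],x["wrist_torque"],x["finger_gap"])
E
```

```text
3.7 [467.90152931 294.73326022  40.40849972] [ 1.79974648e+02 -6.12819289e-02  4.99626772e+01] [0.66332988 0.08889008 6.62165145] [-0.0257176   0.01478594 -0.00442346] 31.245965805176578
3.7 [467.90152931 294.73326022  40.40849972] [ 1.79974648e+02 -6.12819289e-02  4.99626772e+01] [0.66332988 0.08889008 6.62165145] [-0.0257176   0.01478594 -0.00442346] 31.245965805176578
3.7 [467.90152931 294.73326022  40.40849972] [ 1.79974648e+02 -6.12819289e-02  4.99626772e+01] [0.66332988 0.08889008 6.62165145] [-0.0257176   0.01478594 -0.00442346] 31.245965805176578
```

>>> send_rows(
  dp=[
    [0,0,20],
    [0,0,50],
    [0,0,80],
    [0,0,110],
    [0,0,125],
  ],
  rot=[
    [0,0,0],
    [0,0,0],
    [0,0,0],
    [0,0,0],
    [0,0,0],
  ],
)

```text
time: 4.32
tool_pos: [467.9, 294.7, 167.2]
tcp_rot: [179.9, -0.1, 50.0]
ft_force: [-0.0, 0.6, -3.2]
finger_gap: 31.3
```

>>> send_rows(
  dp=[
    [3,-30,0],
    [6,-75,0],
    [9,-120,0],
    [12,-160,0],
    [15,-190,0],
  ],
  rot=[
    [0,0,0],
    [0,0,0],
    [0,0,0],
    [0,0,0],
    [0,0,0],
  ],
)

```text
time: 4.95
tool_pos: [481.6, 102.8, 164.3]
tcp_rot: [-179.9, 0.1, 49.9]
ft_force: [0.5, 1.2, -2.8]
finger_gap: 31.3
```

>>> send_rows(
  dp=[
    [5,-40,0],
    [10,-80,0],
    [15,-120,0],
    [18,-140,0],
    [18,-140,0],
  ],
  rot=[
    [0,0,0],
    [0,0,0],
    [0,0,0],
    [0,0,0],
    [0,0,0],
  ],
)

```text
time: 5.58
tool_pos: [499.8, -36.8, 164.3]
tcp_rot: [-179.9, 0.1, 49.8]
ft_force: [0.1, 0.1, -2.1]
finger_gap: 31.3
```

```bash
python3 - <<'E'
from bench import r, vision
from h import *
x=r.sense();print(x["time"],x["tool_pos"],x["tcp_rot"],x["ft_force"],x["wrist_torque"],x["finger_gap"],x["joint_pos"])
for n in ("side","top"):
    s=vision.snapshot(n); np.savez(f"{n}2.npz",**s)
    if n=="top": crop(s,225,180,120,110,5,"pics/t2.png")
    else: crop(s,190,140,110,110,5,"pics/s2.png")
E
```

```text
5.575 [499.83232081 -36.8014089  164.28579634] [-1.79933241e+02  5.22349997e-02  4.98215443e+01] [ 0.14452829  0.09187705 -2.14478539] [-0.02831676 -0.03286064  0.00568809] 31.252442082256735 [-1.00661614e+01 -4.79975140e+00  1.06313444e+02 -1.19293610e-02
  7.85702630e+01 -5.98853027e+01]
```

View pics/s2.png

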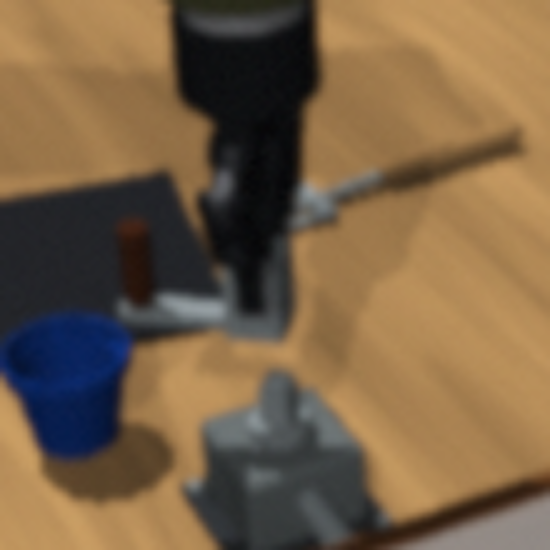

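View pics/t2.png

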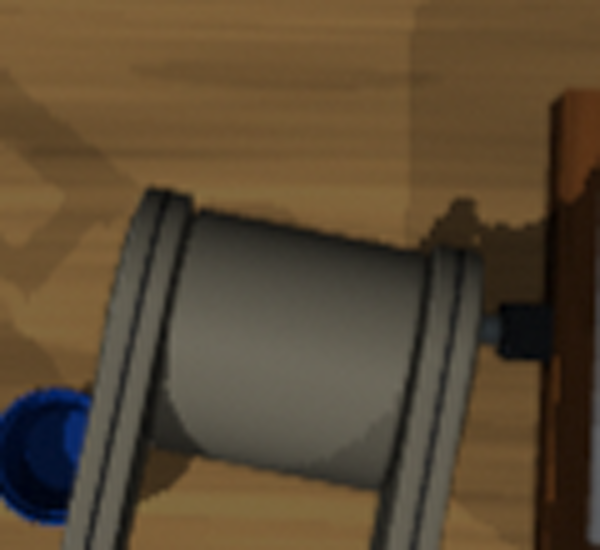

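>>> send_rows(
  dp=[
    [1,-3,-5],
    [2.2,-5.7,-10],
    [2.2,-5.7,-18],
    [2.2,-5.7,-24],
    [2.2,-5.7,-24],
  ],
  rot=[
    [0,0,0],
    [0,0,0],
    [0,0,0],
    [0,0,0],
    [0,0,0],
  ],
)

```text
time: 6.3
tool_pos: [502.0, -41.0, 139.9]
tcp_rot: [-179.9, 0.0, 50.0]
ft_force: [1.3, 0.3, -3.4]
finger_gap: 31.4
```

```bash
python3 - <<'E'
from bench import r, vision
from h import *
x=r.sense();print(x["time"],x["tool_pos"],x["tcp_rot"],x["ft_force"],x["wrist_torque"],x["finger_gap"])
for n in ("side",):
    s=vision.snapshot(n); np.savez(f"{n}3.npz",**s)
    crop(s,210,170,75,75,8,"pics/s3.png")
    for z in (70,101,110): 
        for P in ((500.5,-43,z),(x["tool_pos"][0],x["tool_pos"][1],z)):
            b=proj(s,P);print(P,(b[0]+.5-210)*8,(b[1]+.5-170)*8)
E
```

```text
6.3 [501.97188308 -41.00648697 139.88779301] [-1.79915876e+02  4.61225993e-02  4.99711640e+01] [ 1.29091592  0.25454545 -3.44896769] [-0.03020499 -0.06325958 -0.03031025] 31.419920771211014
(500.5, -43, 70) 285.5858065070631 430.7340829736197
(np.float64(501.97188307617), np.float64(-41.006486967381846), 70) 286.9076149474263 426.6523860883192
(500.5, -43, 101) 280.10609850876244 360.12703214991257
(np.float64(501.97188307617), np.float64(-41.006486967381846), 101) 281.46032831313687 356.11068476964897
(500.5, -43, 110) 278.4844229897992 339.1963436986189
(np.float64(501.97188307617), np.float64(-41.006486967381846), 110) 279.8483124120605 335.2003060475845
```

View pics/s3.png

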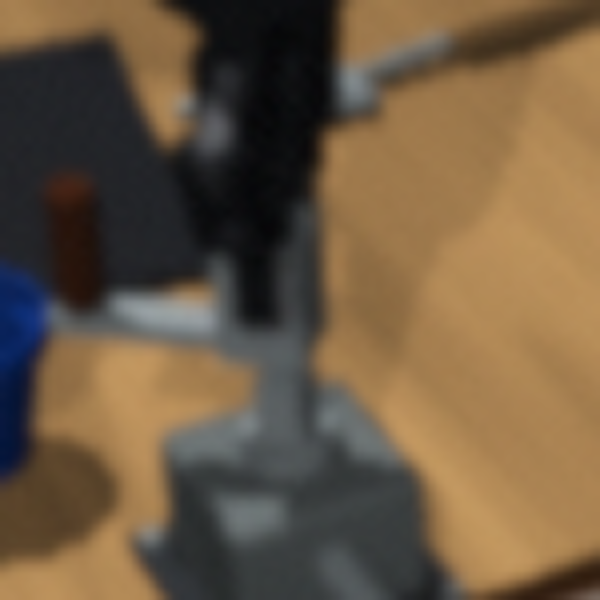

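```bash
python3 - <<'E'
from h import *
s=load("side3");im=s["pixels"]
for v in list(range(205,224)): print(v,' '.join("%3d"%x for x in im[v,232:256].mean(-1)), )
print(s["depth"][214,232:256].astype(int),s["depth"][220,232:256].astype(int))
E
```

```text
205  63  68  72  79  86  87  75  46  22  15  15  22  40  57  63  56  50  55  82 111 117 111 106 103
206 106 112 111 110 105  93  76  50  25  15  16  21  40  57  62  55  49  54  78 106 113 110 106 104
207 141 141 138 133 120 100  78  53  27  16  15  21  38  56  62  57  49  52  74  99 109 106 103 103
208 156 156 154 147 128 105  80  54  27  16  14  20  36  55  63  60  50  51  72  96 107 107 104 102
209 159 157 158 153 137 108  84  58  34  22  21  24  38  57  66  62  52  51  71  96 107 108 105 102
210 147 148 150 149 135 109  88  71  53  41  39  41  47  63  71  68  56  55  74  98 110 111 108 105
211 124 126 128 128 119 103  91  84  74  66  65  65  70  75  78  73  62  63  84 105 115 114 113 109
212 109 108 110 110 107  98  93  92  88  84  84  84  85  87  86  77  67  77  99 113 117 117 114 113
213 113 110 109 109 106 101  95  94  93  92  91  91  92  92  89  82  75  90 111 121 120 118 116 116
214 119 117 115 116 117 111 103  99  98  96  93  93  93  93  91  84  82  98 116 123 122 121 118 117
215 122 120 118 122 123 120 114 111 106 102  97  92  91  91  88  84  82 100 116 124 124 124 121 119

[... 345 characters left out ...]
00  94  93  91  85  72  62  72  89  98 102 109 115 122
220 137 136 135 133 130 124 120 118 115 110 101  96  94  93  87  74  63  75  94 103 108 109 111 116
221 140 138 137 134 129 122 119 118 119 116 103  95  94  94  87  74  66  82 105 114 113 110 109 110
222 135 133 130 126 122 118 114 119 126 123 108  97  95  93  89  78  68  85 110 118 112 110 110 108
223 126 123 120 120 116 115 114 119 125 122 106  94  94  93  89  80  70  83 101 106 103 108 112 112
[1256 1260 1257 1259 1260 1068 1069 1069 1066 1063 1060 1066 1064 1062
 1062 1059 1059 1262 1257 1255 1260 1259 1254 1256] [1231 1229 1233 1231 1233 1232 1234 1233 1229 1129 1086 1083 1083 1081
 1079 1080 1087 1092 1132 1130 1130 1126 1127 1131]
```

```bash
python3 - <<'E'
from h import *
s=load("side3")
for v in range(190,228): print(v,' '.join("%4d"%x for x in s["depth"][v,232:254]))
s=load("side0")
print()
for v in range(212,232): print(v,' '.join("%4d"%x for x in s["depth"][v,232:254]))
E
```

```text
190  964  964  962  963  962  959  961  955  958  965  977 1005 1007 1002 1008 1007 1055 1052 1063 1379 1389 1384
191  967  965  965  964  965  965  966  960  964  967  975 1011 1006 1005 1006 1008 1060 1058 1378 1378 1369 1379
192  967  971  970  966  967  963  966  964  965  970  976 1009 1009 1009 1006 1057 1061 1059 1371 1366 1368 1374
193 1355  973  974  974  972  973  969  966  965  967  981 1059 1008 1011 1019 1058 1059 1058 1363 1366 1365 1364
194 1340  977  975  980  978  980  974  974  974  973  980  988 1013 1008 1018 1059 1061 1061 1360 1359 1362 1361
195 1337  984  980  981  982  979  978  978  974  978  981  989 1010 1014 1022 1058 1063 1056 1354 1361 1351 1354
196 1336 1330  983  982  985  982  982  981  982  978  981  988 1013 1012 1023 1053 1055 1053 1063 1350 1346 1344
197 1332 1334  991  991  995 1000 1000  986  986  983  980  992 1001 1011 1023 1048 1052 1051 1061 1340 1339 1341
198 1323 1327  993  990 1000  999 1000  999 1001  987  991  991 1001 1016 1017 1046 1047 1054 1067 1336 1336 1335
199 1323 1318  999  997 1000 1000  998  997 1002  990  992  996 1002 1017 
[... 4812 characters left out ...]
3 1093 1100 1106
226 1106 1104 1105 1105 1103 1106 1108 1103 1096 1094 1089 1084 1083 1088 1087 1086 1087 1086 1089 1097 1101 1101
227 1105 1100 1101 1094 1098 1102 1099 1099 1100 1094 1090 1083 1084 1091 1086 1089 1087 1089 1097 1096 1094 1100
228 1109 1095 1099 1097 1095 1097 1097 1098 1097 1093 1093 1089 1092 1086 1086 1089 1089 1090 1095 1091 1095 1096
229 1104 1096 1099 1097 1091 1090 1095 1090 1094 1088 1090 1092 1093 1089 1087 1089 1090 1090 1091 1088 1090 1089
230 1109 1097 1095 1095 1089 1087 1089 1089 1088 1084 1087 1088 1087 1090 1090    0 1087 1087 1087 1084 1090    0
231 1112 1103 1095 1088 1088 1088 1083 1084 1087 1081 1087 1087 1084 1083 1088 1081 1082 1079 1080 1082 1079 1083
```

```bash
python3 - <<'E'
from h import *
np.set_printoptions(precision=1,suppress=True)
s=load("side3");d=s["depth"]
def world(v,u):
    o,dd=ray(s,u,v); return o+dd*d[v,u]
# fit face lines: shaft rows 217-221 left face cols 242..247; from both frames
for nm,im in(("0",load("side0")),("3",s)):
    d=im["depth"]; P=np.array([world(v,u) for v in range(216,221) for u in range(242,247)])
    Q=P[:,:2]; c=Q.mean(0);w=np.linalg.svd(Q-c)[2][0];print("shaft face",nm,P.mean(0),np.degrees(np.arctan2(w[1],w[0])))
    n=[];
    for v in range(216,221):
        for u in (247,248): pass
d=s["depth"]
P=np.array([world(v,u) for v in (212,213,214) for u in range(238,248)])
Q=P[:,:2];c=Q.mean(0);w=np.linalg.svd(Q-c)[2][0];print("hub face",P.mean(0),np.degrees(np.arctan2(w[1],w[0])))
P=np.array([world(v,u) for v in range(202,210) for u in (249,250)]);print("hub right face",P.mean(0),np.degrees(np.arctan2(*np.array([P[1::2].mean(0)-P[::2].mean(0)])[0,[1,0]])))
E
```

```text
shaft face 0 [496.7 -46.3  92.3] -55.73808531750281
shaft face 3 [496.7 -46.3  92.3] -51.0059332106404
hub face [491.2 -51.5 114.6] -41.54332718088698
hub right face [516.3 -46.3 128.2] 50.324411769713855
```

>>> send_rows(
  dp=[
    [2.1,-1.2,0],
    [2.1,-1.2,0],
    [2.1,-1.2,-2],
    [2.1,-1.2,-4],
    [2.1,-1.2,-4],
  ],
  rot=[
    [0,0,-0.1],
    [0,0,-0.19],
    [0,0,-0.19],
    [0,0,-0.19],
    [0,0,-0.19],
  ],
  force=80,
)

```text
time: 6.98
tool_pos: [504.5, -42.4, 136.6]
tcp_rot: [-180.0, 0.0, 39.1]
ft_force: [0.9, 0.4, -2.4]
finger_gap: 30.9
```

>>> send_rows(
  dp=[
    [0,0,-1],
    [0,0,-2],
    [0,0,-3],
  ],
  rot=[
    [0,0,0],
    [0,0,0],
    [0,0,0],
  ],
)

```text
time: 7.35
tool_pos: [504.7, -42.4, 133.8]
tcp_rot: [180.0, -0.0, 39.1]
ft_force: [0.3, 0.6, -2.1]
finger_gap: 30.8
```

>>> send_rows(
  dp=[
    [0,0,-1],
    [0,0,-2],
    [0,0,-3],
    [0,0,-3],
  ],
  rot=[
    [0,0,0],
    [0,0,0],
    [0,0,0],
    [0,0,0],
  ],
)

```text
time: 7.85
tool_pos: [504.6, -42.4, 130.7]
tcp_rot: [-180.0, 0.0, 39.1]
ft_force: [-0.4, -0.2, -2.7]
finger_gap: 31.0
```

>>> send_rows(
  dp=[
    [0,0,-0.7],
    [0,0,-1.4],
    [0,0,-2],
    [0,0,-2],
  ],
  rot=[
    [0,0,0],
    [0,0,0],
    [0,0,0],
    [0,0,0],
  ],
)

```text
time: 8.35
tool_pos: [504.6, -42.4, 128.7]
tcp_rot: [-180.0, 0.0, 39.1]
ft_force: [-0.5, 0.3, -3.3]
finger_gap: 31.1
```

>>> send_rows(
  dp=[
    [0,0,-0.7],
    [0,0,-1.4],
    [0,0,-2],
    [0,0,-2],
  ],
  rot=[
    [0,0,0],
    [0,0,0],
    [0,0,0],
    [0,0,0],
  ],
)

```text
time: 8.85
tool_pos: [504.8, -42.5, 127.0]
tcp_rot: [180.0, -0.0, 39.1]
ft_force: [-1.3, -0.7, -1.2]
finger_gap: 31.0
```

>>> send_rows(
  dp=[
    [0,0,-0.7],
    [0,0,-1.4],
    [0,0,-2],
    [0,0,-2],
  ],
  rot=[
    [0,0,0],
    [0,0,0],
    [0,0,0],
    [0,0,0],
  ],
)

```text
time: 9.35
tool_pos: [505.0, -42.8, 125.7]
tcp_rot: [179.9, 0.0, 39.1]
ft_force: [-4.5, -2.7, 8.0]
finger_gap: 30.7
```

>>> send_rows(
  dp=[
    [-0.5,-0.3,0.3],
    [-1,-0.6,0.3],
    [-1,-0.6,0.3],
  ],
  rot=[
    [0,0,0],
    [0,0,0],
    [0,0,0],
  ],
)

```text
time: 9.72
tool_pos: [504.3, -43.0, 125.5]
tcp_rot: [180.0, -0.1, 39.1]
ft_force: [1.3, -0.6, -2.2]
finger_gap: 31.1
```

```bash
cat > st.py <<'E'
from bench import r
import numpy as np
np.set_printoptions(precision=2,suppress=True)
x=r.sense();print(x["time"],x["tool_pos"],x["tcp_rot"],x["ft_force"],x["wrist_torque"],x["finger_gap"],x["joint_pos"][5])
E
python3 st.py
```

```text
9.725 [504.27 -42.97 125.52] [179.95  -0.07  39.08] [ 1.28 -0.62 -2.22] [-0.25  0.04 -0.03] 31.07344692133592 -49.7720887050812
```

Contact force went away after the lateral correction, so I'll continue down.

>>> send_rows(
  dp=[
    [0,0,-0.7],
    [0,0,-1.4],
    [0,0,-2],
    [0,0,-2],
  ],
  rot=[
    [0,0,0],
    [0,0,0],
    [0,0,0],
    [0,0,0],
  ],
)

```text
time: 10.22
tool_pos: [503.3, -43.0, 122.7]
tcp_rot: [-180.0, 0.0, 39.1]
ft_force: [0.8, 0.2, -3.4]
finger_gap: 30.8
```

```bash
python3 st.py
```

```text
10.225 [503.35 -42.98 122.71] [-179.96    0.03   39.07] [ 0.76  0.16 -3.4 ] [-0.14 -0.02  0.01] 30.821556378666337 -49.770855324380896
```

>>> send_rows(
  dp=[
    [0,0,-1.2],
    [0,0,-2.4],
    [0,0,-3.6],
    [0,0,-5],
    [0,0,-5],
  ],
  rot=[
    [0,0,0],
    [0,0,0],
    [0,0,0],
    [0,0,0],
    [0,0,0],
  ],
)

```text
time: 10.85
tool_pos: [503.6, -43.0, 117.9]
tcp_rot: [-180.0, 0.0, 39.1]
ft_force: [-1.2, 0.2, -3.2]
finger_gap: 30.8
```

```bash
python3 st.py
```

```text
10.85 [503.57 -43.   117.95] [-179.98    0.01   39.07] [-1.16  0.22 -3.18] [-0.09  0.07 -0.03] 30.793422725416363 -49.77126092620901
```

>>> send_rows(
  dp=[
    [0,0,-2],
    [0,0,-4],
    [0,0,-6],
    [0,0,-8],
    [0,0,-8],
  ],
  rot=[
    [0,0,0],
    [0,0,0],
    [0,0,0],
    [0,0,0],
    [0,0,0],
  ],
)

```text
time: 11.48
tool_pos: [503.5, -43.0, 109.8]
tcp_rot: [-180.0, 0.0, 39.1]
ft_force: [-1.2, -0.5, -3.1]
finger_gap: 30.9
```

>>> send_rows(
  dp=[
    [0,0,-1.5],
    [0,0,-3],
    [0,0,-4],
    [0,0,-5],
    [0,0,-5],
  ],
  rot=[
    [0,0,0],
    [0,0,0],
    [0,0,0],
    [0,0,0],
    [0,0,0],
  ],
)

```text
time: 12.1
tool_pos: [503.6, -43.0, 105.0]
tcp_rot: [-180.0, 0.0, 39.1]
ft_force: [-1.3, -1.0, -3.9]
finger_gap: 31.3
```

```bash
python3 st.py
```

```text
12.1 [503.65 -43.04 105.02] [-180.      0.     39.07] [-1.26 -1.   -3.9 ] [-0.19  0.11  0.02] 31.25985345669354 -49.77072468538873
```

>>> send_rows(
  dp=[
    [0,0,-0.7],
    [0,0,-1.4],
    [0,0,-2],
    [0,0,-2],
  ],
  rot=[
    [0,0,0],
    [0,0,0],
    [0,0,0],
    [0,0,0],
  ],
)

```text
time: 12.6
tool_pos: [503.7, -43.1, 103.1]
tcp_rot: [-180.0, 0.0, 39.1]
ft_force: [-1.2, 0.2, -2.7]
finger_gap: 30.8
```

>>> send_rows(
  dp=[
    [0,0,-0.5],
    [0,0,-1],
    [0,0,-1],
  ],
  rot=[
    [0,0,0],
    [0,0,0],
    [0,0,0],
  ],
)

```text
time: 12.98
tool_pos: [503.7, -43.1, 102.5]
tcp_rot: [180.0, 0.0, 39.1]
ft_force: [-3.0, -1.0, 3.1]
finger_gap: 31.1
```

```bash
python3 st.py
```

```text
12.975 [503.72 -43.09 102.45] [180.     0.    39.07] [-2.98 -0.95  3.07] [-0.21  0.76  0.01] 31.122959575587128 -49.769886438336336
```

>>> send_rows(
  dp=[
    [-0.3,0,0.4],
    [-0.4,-0.1,0.4],
    [-0.5,-0.1,0.4],
    [-0.6,-0.2,0.4],
  ],
  rot=[
    [0,0,-0.05],
    [0,0,-0.1],
    [0,0,-0.15],
    [0,0,-0.2],
  ],
)

```text
time: 13.48
tool_pos: [503.0, -43.5, 102.4]
tcp_rot: [180.0, 0.0, 27.5]
ft_force: [-2.1, -2.6, 0.4]
finger_gap: 30.8
```

```bash
python3 st.py
```

```text
13.475 [502.98 -43.53 102.44] [179.98   0.03  27.53] [-2.08 -2.64  0.44] [-0.48  0.46  0.22] 30.805946025013668 -38.26467768985368
```

>>> send_rows(
  dp=[
    [-0.2,-0.2,0],
    [-0.4,-0.3,0],
    [-0.6,-0.4,0],
    [-0.7,-0.5,0],
  ],
  rot=[
    [0,0,-0.06],
    [0,0,-0.12],
    [0,0,-0.18],
    [0,0,-0.24],
  ],
)

```text
time: 13.98
tool_pos: [502.3, -43.8, 102.5]
tcp_rot: [180.0, 0.0, 13.8]
ft_force: [-2.7, -1.7, 0.2]
finger_gap: 30.7
```

```bash
python3 st.py
```

```text
13.975 [502.33 -43.82 102.48] [179.99   0.01  13.77] [-2.68 -1.74  0.17] [-0.33  0.48  0.21] 30.706110288112885 -24.566770265488298
```

>>> send_rows(
  dp=[
    [-0.3,-0.1,0],
    [-0.5,-0.2,0],
    [-0.6,-0.2,0],
    [-0.7,-0.2,0],
    [-0.8,-0.2,0],
  ],
  rot=[
    [0,0,-0.06],
    [0,0,-0.12],
    [0,0,-0.18],
    [0,0,-0.24],
    [0,0,-0.3],
  ],
)

```text
time: 14.6
tool_pos: [501.4, -43.9, 102.5]
tcp_rot: [-180.0, 0.0, -3.4]
ft_force: [-2.7, -0.8, 1.1]
finger_gap: 30.5
```

```bash
python3 st.py
```

```text
14.6 [501.43 -43.88 102.48] [-180.      0.02   -3.42] [-2.67 -0.76  1.09] [-0.2   0.6   0.16] 30.52229737202618 -7.4183347725306925
```

>>> send_rows(
  dp=[
    [-0.3,0,0],
    [-0.5,0,0],
    [-0.6,0,0],
    [-0.7,0,0],
    [-0.8,0,0],
  ],
  rot=[
    [0,0,-0.06],
    [0,0,-0.12],
    [0,0,-0.18],
    [0,0,-0.24],
    [0,0,-0.3],
  ],
)

```text
time: 15.22
tool_pos: [500.5, -43.7, 102.5]
tcp_rot: [-180.0, 0.0, -20.6]
ft_force: [-3.3, -0.5, 1.5]
finger_gap: 30.8
```

```bash
python3 st.py; python3 - <<'E'
from bench import vision
from h import *
s=vision.snapshot("side");np.savez("side4.npz",**s);crop(s,190,140,200,150,4,"pics/s4.png")
E
```

```text
15.225 [500.54 -43.72 102.47] [-180.      0.04  -20.6 ] [-3.28 -0.54  1.5 ] [-0.07  0.73  0.22] 30.80567043096788 9.75280606249702
```

View pics/s4.png

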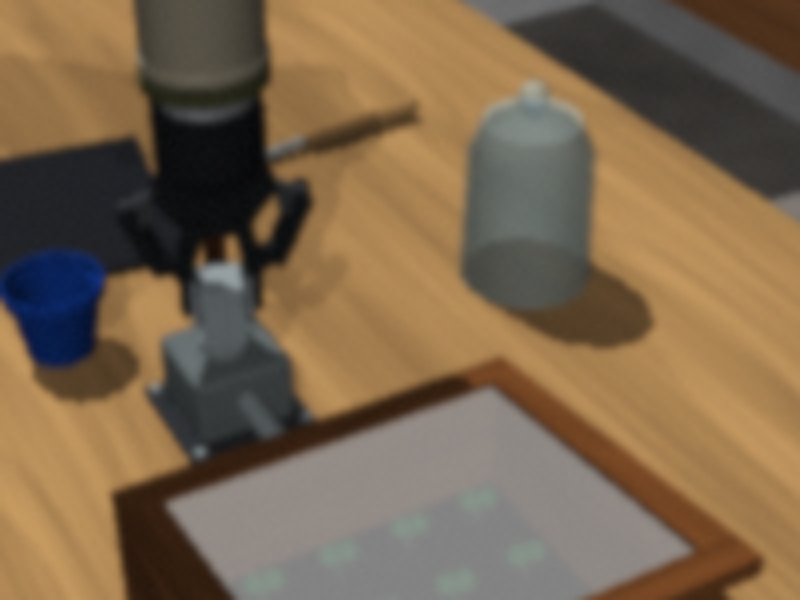

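```bash
cat > sash.py <<'E'
import sys
from h import *
s=load(sys.argv[1]);np.set_printoptions(precision=1,suppress=True)
# right rail red-brown wood top: fit plane z vs y from depth points in a wide mask, in box x 360..640,y -200..-450, z 80..230
v,u=np.mgrid[220:370,190:400];pts=[]
for a,b in zip(v.ravel()[::3],u.ravel()[::3]):
    if s["depth"][a,b]>0:
        o,d=ray(s,b,a);pts.append(o+d*s["depth"][a,b])
P=np.array(pts);m=(P[:,0]>600)&(P[:,0]<650)&(P[:,1]<-200)&(P[:,1]>-460)&(P[:,2]>86)
P=P[m]
c=np.polyfit(P[:,1],P[:,2],1)
for _ in range(8):
    e=P[:,2]-np.polyval(c,P[:,1]);k=abs(e)<8;c=np.polyfit(P[k,1],P[k,2],1)
print("n",k.sum(),"sash angle",np.arctan(-c[0]),"z at -193",np.polyval(c,-193),P[k][:,1].min())
E
python3 sash.py side0; python3 sash.py side4
```

```text
n 254 sash angle 0.353317597108903 z at -193 96.67923857386572 -436.6095286861716
n 343 sash angle 0.13595710747909526 z at -193 96.11956546019385 -452.1487403775589
```

>>> send_rows(
  dp=[
    [-0.4,0,0],
    [-0.6,0.1,0],
    [-0.7,0.1,0],
    [-0.8,0.1,0],
    [-0.9,0.1,0],
  ],
  rot=[
    [0,0,-0.06],
    [0,0,-0.12],
    [0,0,-0.18],
    [0,0,-0.24],
    [0,0,-0.3],
  ],
)

```text
time: 15.9
tool_pos: [499.8, -43.3, 102.5]
tcp_rot: [-180.0, 0.0, -37.7]
ft_force: [-2.9, 2.4, 1.4]
finger_gap: 31.2
```

```bash
python3 st.py; python3 - <<'E'
from bench import vision
from h import *
s=vision.snapshot("side");np.savez("side5.npz",**s)
E
python3 sash.py side5
```

```text
15.9 [499.75 -43.3  102.46] [-179.97    0.05  -37.73] [-2.93  2.39  1.36] [0.26 0.58 0.23] 31.202054883859688 26.876817690555963
n 365 sash angle 0.07050239787506953 z at -193 96.16347804181216 -453.978214198892
```

>>> send_rows(
  dp=[
    [-0.2,0.2,0],
    [-0.3,0.3,0],
    [-0.4,0.4,0],
    [-0.5,0.5,0],
  ],
  rot=[
    [0,0,-0.05],
    [0,0,-0.1],
    [0,0,-0.14],
    [0,0,-0.18],
  ],
)

```text
time: 16.45
tool_pos: [499.3, -42.9, 102.5]
tcp_rot: [-180.0, 0.0, -48.0]
ft_force: [-2.6, 1.7, -0.0]
finger_gap: 30.6
```

```bash
python3 st.py; python3 - <<'E'
from bench import vision
from h import *
s=vision.snapshot("side");np.savez("side5.npz",**s)
E
python3 sash.py side5
```

```text
16.45 [499.34 -42.94 102.49] [-179.98    0.03  -47.97] [-2.61  1.67 -0.04] [0.23 0.57 0.22] 30.626819299820728 37.153967687915035
n 380 sash angle 0.02972978453295687 z at -193 96.39481608936947 -454.8868264358078
```

>>> send_rows(
  dp=[
    [-0.1,0.1,0],
    [-0.2,0.1,0],
    [-0.2,0.2,0],
  ],
  rot=[
    [0,0,-0.02],
    [0,0,-0.04],
    [0,0,-0.06],
  ],
)

```text
time: 16.88
tool_pos: [499.2, -42.8, 102.5]
tcp_rot: [-180.0, 0.0, -51.5]
ft_force: [-1.6, 4.1, 0.1]
finger_gap: 30.8
```

```bash
python3 st.py
```

```text
16.875 [499.19 -42.84 102.49] [-179.98    0.02  -51.49] [-1.58  4.14  0.13] [0.59 0.37 0.12] 30.79386089541375 40.6911925095361
```

>>> send_rows(
  dp=[
    [0,0,0],
    [-0.1,0.1,0],
  ],
  rot=[
    [0,0,-0.015],
    [0,0,-0.03],
  ],
)

```text
time: 17.12
tool_pos: [499.1, -42.8, 102.5]
tcp_rot: [-180.0, 0.0, -53.2]
ft_force: [-0.8, 3.8, -1.1]
finger_gap: 30.7
```

```bash
python3 st.py
```

```text
17.125 [499.12 -42.8  102.48] [-179.98    0.02  -53.21] [-0.8   3.81 -1.09] [0.81 0.28 0.17] 30.69523556082136 42.42072158484946
```

>>> send_rows(
  dp=[
    [0,0.2,0],
    [0,0.3,0],
  ],
  rot=[
    [0,0,-0.015],
    [0,0,-0.03],
  ],
)

```text
time: 17.38
tool_pos: [499.1, -42.7, 102.5]
tcp_rot: [-180.0, 0.0, -54.9]
ft_force: [-1.8, 4.7, -0.9]
finger_gap: 31.2
```

```bash
python3 st.py;  python3 - <<'E'
from bench import vision
from h import *
s=vision.snapshot("side");np.savez("side5.npz",**s)
E
python3 sash.py side5
```

```text
17.375 [499.08 -42.7  102.48] [-180.      0.    -54.95] [-1.75  4.71 -0.88] [0.77 0.24 0.16] 31.1681260211481 44.185249101620485
n 383 sash angle 0.004806838275001754 z at -193 96.19082165194284 -455.64146859797546
```

>>> send_rows(
  dp=[
    [0,0.2,0],
    [0,0.3,0],
  ],
  rot=[
    [0,0,-0.01],
    [0,0,-0.02],
  ],
)

```text
time: 17.68
tool_pos: [499.0, -42.6, 102.5]
tcp_rot: [180.0, -0.0, -56.1]
ft_force: [-1.8, 2.7, -1.8]
finger_gap: 31.5
```

```bash
python3 st.py
```

```text
17.675 [499.03 -42.59 102.47] [179.99  -0.01 -56.08] [-1.8   2.69 -1.81] [0.45 0.28 0.2 ] 31.466485888116964 45.34567363424516
```

>>> send_rows(
  dp=[
    [0,0.1,0],
    [0,0.1,0],
  ],
  rot=[
    [0,0,-0.01],
    [0,0,-0.015],
  ],
)

```text
time: 17.92
tool_pos: [499.0, -42.5, 102.5]
tcp_rot: [180.0, -0.0, -56.9]
ft_force: [-1.9, 0.8, -2.4]
finger_gap: 30.9
```

```bash
python3 st.py
```

```text
17.925 [498.99 -42.52 102.47] [179.98  -0.01 -56.91] [-1.95  0.8  -2.42] [0.29 0.37 0.32] 30.945754701420476 46.19594378642357
```

>>> send_rows(
  dp=[
    [0,0,0],
    [0,0,0],
  ],
  rot=[
    [0,0,-0.01],
    [0,0,-0.01],
  ],
)

```text
time: 18.18
tool_pos: [499.0, -42.5, 102.5]
tcp_rot: [180.0, -0.0, -57.5]
ft_force: [-1.9, -0.2, -2.4]
finger_gap: 31.1
```

```bash
python3 st.py
```

```text
18.175 [499.03 -42.49 102.49] [179.98  -0.01 -57.47] [-1.89 -0.2  -2.36] [0.13 0.29 0.44] 31.097510697104486 46.756280555522245
```

>>> send_rows(
  dp=[
    [0,0,0],
    [0,0,0],
  ],
  rot=[
    [0,0,-0.01],
    [0,0,-0.01],
  ],
)

```text
time: 18.42
tool_pos: [499.0, -42.4, 102.5]
tcp_rot: [180.0, -0.0, -58.0]
ft_force: [-1.9, 0.5, -2.7]
finger_gap: 31.3
```

```bash
python3 st.py
```

```text
18.425 [499.03 -42.43 102.5 ] [179.98  -0.01 -58.04] [-1.88  0.46 -2.71] [0.1  0.4  0.67] 31.26406270150732 47.328395602831584
```

```bash
python3 - <<'E'
from bench import vision
from h import *
s=vision.snapshot("side");np.savez("side6.npz",**s);crop(s,190,140,200,150,4,"pics/s6.png")
E
python3 sash.py side6; python3 st.py
```

```text
n 386 sash angle -0.0028179994345877255 z at -193 96.2642116397664 -455.3025795210693
18.475 [499.03 -42.45 102.53] [179.99  -0.01 -58.03] [-2.97 -0.44 -1.96] [-0.02  0.38  0.66] 31.140771314593888 47.31923523588772
```

View pics/s6.png

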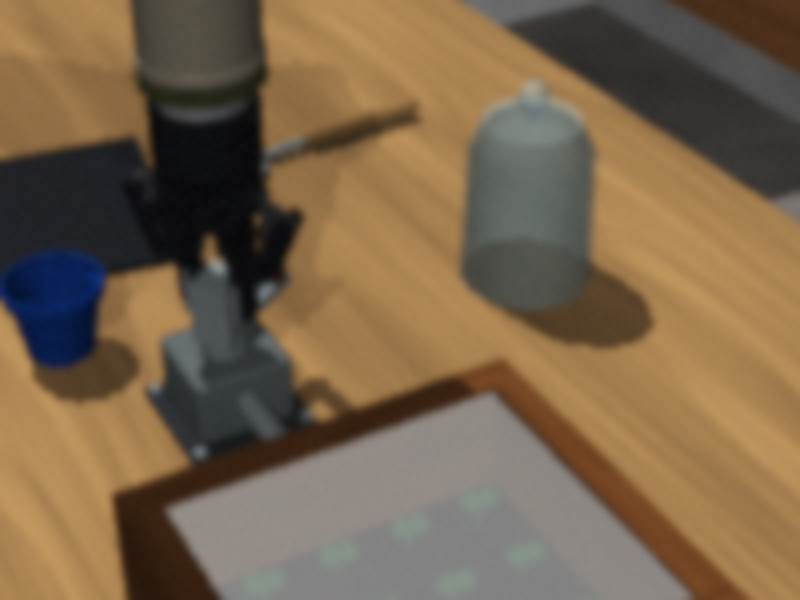

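>>> send_rows(
  dp=[
    [0,0,0],
    [0,0,0],
    [0,0,0],
    [0,0,0],
  ],
  rot=[
    [0,0,0.03],
    [0,0,0.06],
    [0,0,0.09],
    [0,0,0.09],
  ],
)

```text
time: 18.98
tool_pos: [499.4, -42.4, 102.7]
tcp_rot: [-180.0, -0.0, -52.9]
ft_force: [-0.1, -0.2, -3.0]
finger_gap: 31.0
```

```bash
python3 st.py
```

```text
18.975 [499.39 -42.43 102.72] [-179.97   -0.03  -52.86] [-0.14 -0.24 -3.04] [-0.09  0.05 -0.01] 31.011810933782733 42.137682277772484
```

Torque and side forces are now zero. Next, lift straight off.

>>> send_rows(
  dp=[
    [0,0,2],
    [0,0,5],
    [0,0,8],
    [0,0,11],
    [0,0,14],
  ],
  rot=[
    [0,0,0],
    [0,0,0],
    [0,0,0],
    [0,0,0],
    [0,0,0],
  ],
)

```text
time: 19.6
tool_pos: [499.1, -42.3, 116.8]
tcp_rot: [-180.0, -0.0, -52.9]
ft_force: [0.1, 0.4, -2.0]
finger_gap: 31.0
```

>>> send_rows(
  dp=[
    [0,0,4],
    [0,0,9],
    [0,0,16],
    [0,0,28],
    [0,0,48],
  ],
  rot=[
    [0,0,0],
    [0,0,0],
    [0,0,0],
    [0,0,0],
    [0,0,0],
  ],
)

```text
time: 20.23
tool_pos: [498.7, -42.2, 165.0]
tcp_rot: [180.0, 0.0, -52.9]
ft_force: [-0.1, -0.6, -2.6]
finger_gap: 31.0
```

```bash
python3 st.py
```

```text
20.225 [498.66 -42.25 164.97] [179.96   0.05 -52.88] [-0.13 -0.59 -2.6 ] [-0.03  0.04 -0.01] 31.031993674235487 42.169665710506635
```

>>> send_rows(
  dp=[
    [-4,35,0],
    [-8,80,0],
    [-12,125,0],
    [-16,170,0],
    [-18,200,0],
  ],
  rot=[
    [0,0,0],
    [0,0,0],
    [0,0,0],
    [0,0,0],
    [0,0,0],
  ],
)

```text
time: 20.85
tool_pos: [481.0, 159.6, 165.5]
tcp_rot: [-179.9, -0.0, -52.8]
ft_force: [-0.5, -1.2, -2.5]
finger_gap: 30.8
```

>>> send_rows(
  dp=[
    [-4,40,0],
    [-8,80,0],
    [-11,115,0],
    [-13,132,-10],
    [-13,132,-25],
  ],
  rot=[
    [0,0,0],
    [0,0,0],
    [0,0,0],
    [0,0,0],
    [0,0,0],
  ],
)

```text
time: 21.48
tool_pos: [468.2, 290.5, 139.5]
tcp_rot: [-179.9, -0.0, -52.8]
ft_force: [0.9, -0.7, -3.5]
finger_gap: 30.8
```

```bash
python3 st.py
```

```text
21.475 [468.22 290.51 139.46] [-179.94   -0.02  -52.79] [ 0.9  -0.71 -3.54] [-0.06  0.03 -0.04] 30.754135670440384 79.278864052551
```

Put-down height is TCP z ≈ 40.4.

>>> send_rows(
  dp=[
    [0,0,-20],
    [0,0,-45],
    [0,0,-70],
    [0,0,-88],
    [0,0,-94],
  ],
  rot=[
    [0,0,0],
    [0,0,0],
    [0,0,0],
    [0,0,0],
    [0,0,0],
  ],
)

```text
time: 22.1
tool_pos: [467.1, 288.4, 43.5]
tcp_rot: [179.8, 0.0, -52.9]
ft_force: [0.5, 0.1, -3.0]
finger_gap: 30.9
```

>>> send_rows(
  dp=[
    [0,0,-1.5],
    [0,0,-3],
    [0,0,-4],
    [0,0,-4],
  ],
  rot=[
    [0,0,0],
    [0,0,0],
    [0,0,0],
    [0,0,0],
  ],
)

```text
time: 22.6
tool_pos: [468.3, 289.8, 42.0]
tcp_rot: [-180.0, -0.0, -52.9]
ft_force: [0.8, -0.7, -2.6]
finger_gap: 30.9
```

```bash
python3 st.py
```

```text
22.6 [468.35 289.85  41.99] [-179.96   -0.01  -52.88] [ 0.8  -0.72 -2.6 ] [-0.09  0.02 -0.06] 30.93145222877482 79.29637493947688
```

>>> send_rows(
  dp=[
    [0,0,-0.7],
    [0,0,-1.4],
    [0,0,-1.8],
    [0,0,-1.8],
  ],
  rot=[
    [0,0,0],
    [0,0,0],
    [0,0,0],
    [0,0,0],
  ],
)

```text
time: 23.1
tool_pos: [468.2, 289.8, 40.5]
tcp_rot: [-180.0, 0.0, -52.9]
ft_force: [-3.7, -2.4, 6.6]
finger_gap: 30.6
```

```bash
python3 st.py
```

```text
23.1 [468.2  289.77  40.49] [-179.99    0.    -52.88] [-3.73 -2.4   6.61] [-0.27  0.65 -0.01] 30.553671679688048 79.29605319522649
```

>>> send_rows(
  dp=[
    [0,0,0],
    [0,0,0],
    [0,0,0],
    [0,0,0],
    [0,0,0],
  ],
  rot=[
    [0,0,0],
    [0,0,0],
    [0,0,0],
    [0,0,0],
    [0,0,0],
  ],
  jaw=75,
)

```text
time: 23.72
tool_pos: [468.1, 289.7, 39.7]
tcp_rot: [-180.0, 0.0, -52.9]
ft_force: [0.1, 0.6, 0.1]
finger_gap: 75.0
```

>>> send_rows(
  dp=[
    [0,0,10],
    [0,0,30],
    [0,0,60],
    [0,0,100],
    [0,0,140],
  ],
  rot=[
    [0,0,0],
    [0,0,0],
    [0,0,0],
    [0,0,0],
    [0,0,0],
  ],
)

```text
time: 24.35
tool_pos: [468.0, 289.6, 181.7]
tcp_rot: [-180.0, -0.0, -52.9]
ft_force: [1.1, -0.1, -0.1]
finger_gap: 74.8
```

>>> send_rows(
  dp=[
    [-30,30,10],
    [-60,70,20],
    [-90,110,30],
    [-120,150,40],
    [-120,150,40],
  ],
  rot=[
    [0,0,0],
    [0,0,0],
    [0,0,0],
    [0,0,0],
    [0,0,0],
  ],
)

```text
time: 24.98
tool_pos: [346.3, 442.5, 221.7]
tcp_rot: [-179.9, 0.1, -52.6]
ft_force: [0.5, -0.7, -0.2]
finger_gap: 74.9
```

```bash
python3 st.py; python3 - <<'E'
from bench import vision
from h import *
s=vision.snapshot("side");np.savez("side7.npz",**s);crop(s,150,150,200,150,4,"pics/s7.png")
s=vision.snapshot("top");np.savez("top7.npz",**s);crop(s,125,110,200,190,3,"pics/t7.png")
E
python3 sash.py side7
```

```text
24.975 [346.25 442.49 221.72] [-179.85    0.08  -52.63] [ 0.5  -0.75 -0.22] [ 0.03 -0.04  0.01] 74.89159822835136 99.3213575629373
n 385 sash angle -0.002476239482059425 z at -193 96.34363956129873 -456.05671493926343
```

View pics/s7.png

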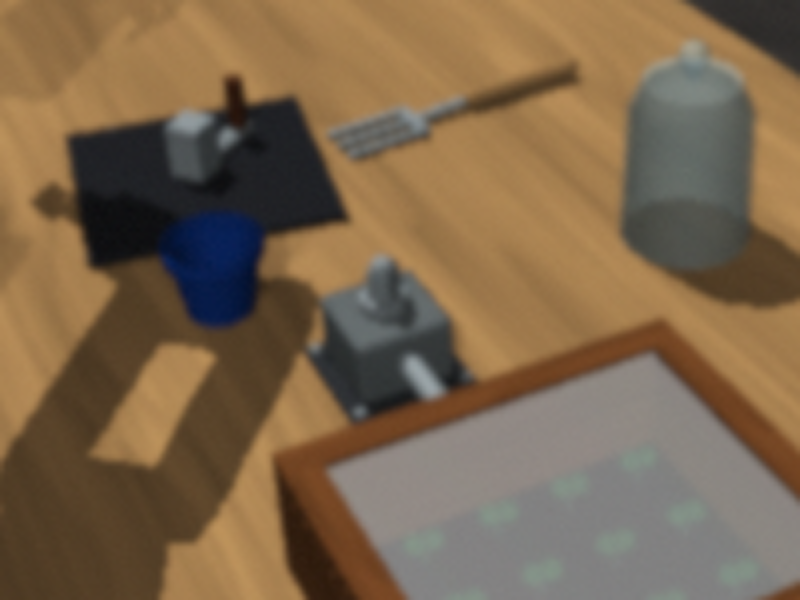

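View pics/t7.png

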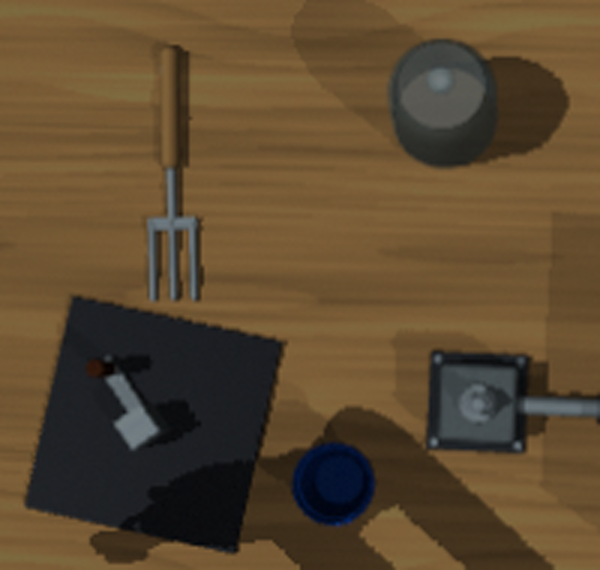

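The side view has the crank upright and flat on the tile, hub at (190,145), and the sash shut. The top view has the hub at (137,428) near the tile's centre, with the jar, pot and fork where they were.

```bash
python3 - <<'E'
from bench import job
print(job.hand_in())
E
```

```text
the job is handed in; nothing more can be done
None
```

I finished the task and handed the job in at about 25 s of the 72 s allowed; the hand-in reports no verdict.

- **Fitting:** I gripped the crank by its hub and set it in line with the shaft at a jaw yaw of about 39°, read from the side camera's depth. One light touch, about 11 N, was cleared with a 1 mm sideways nudge. It then went fully home, touching down at tool height 102.5 mm against a predicted 102.4 mm.
- **Winding:** I turned it clockwise about 1.7 rad. The torque ran at about 0.22 N m and rose to 0.67 N m at the stop, which is roughly 6 N extra at the handle. I then backed off within the play and lifted it straight off with no side load.
- **Last checks:**
  - The sash measured −0.0025 rad, so it is shut.
  - The crank lies flat, socket down, near the tile's centre.
  - The bell jar, pot and fork look unmoved in both views.
  - The gripper is clear of everything, with no force reading.
- **Disagreements:** The two cameras and the arm's own position differed by 2 to 5 mm on where the shaft axis is. The hub also sat about 1.6 mm off the gripper's centre. I corrected for both using the force readings, and side forces stayed under about 5 N.

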